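# Clear the turn-over frame and hold it on edge at its balance point

## Robot

A 7-joint arm with a two-finger parallel gripper is mounted at the origin on a cart in front of the work surface, level with it; the furniture and walls round the work are solid. World frame = base frame: x ahead of the robot, y to its left, z up, the work surface at z = 0. Lengths are in m, angles in degrees, forces in N, time in s.
With the tool pointing down it reaches from about 0.4 to 0.925 m from the base axis. Payload 5.6 kg.
Tool frame: the origin (TCP) lies between the finger pads; the fingertips stand 14 mm ahead of it and the grasp point (between the pads) lies 5 mm behind it; z points along the fingers, y is the line along which they close (so a half turn about z gives the same grasp; the last joint's range is limited). The gripper opens to 85 mm and grips with 20 to 120 N. Pads are 22 mm wide; open, the fingers measure 114 mm over their backs; the gripper's body (76 mm by 85 mm) begins 54 mm behind the grasp point. The pads swing forward as they close: fully open they stand 13 mm farther back than shut.
Start: joints at [-74.542, 26.786, -0.665, 91.828, 0.344, 61.387, -3.226], TCP at [0.2, 0.618, 0.245] pointing down, gripper open.
Joint ranges: [-144.91, 144.91], [-17.63, 115.5], [-89.93, 88.59], [15.96, 139.68], [-74.01, 254.01], [8.47, 105.57], [-167.45, 167.45]. Speed limits (degrees/s): [147.25, 147.25, 180, 180, 180, 180, 180].

## Interface

Orientations are given as [roll, pitch, yaw] about the fixed x, y, z axes, in that order (R = Rz(yaw) Ry(pitch) Rx(roll)).
In Python, from cell import * gives the robot as it stands. The module is installed in compiled form; this text tells all that it offers. Calls block until the motion is done:
- goto(position, orientation): joint-space move of the TCP to a pose.
- servo_line(position, ori=None, velocity=0.15, force_limit=None): straight line of the TCP; ori=None keeps the orientation; velocity is the mean speed in m/s. With force_limit (N) it stops when the force on the tool has changed by that much, and returns True; else False.
- movej(angles): joint-space move.
- grip(opening): opening from 0.0 (shut) to 1.0 (fully open); the grip force is fixed at half the most; returns when the fingers have stopped.
- wait(seconds).
- ik(position, orientation): joint angles nearest the present ones, or None.
- sense(): the state.
- read_camera(name): name is "scene" or "top"; returns (picture, depth): 400x640x3 uint8, red, green, blue; 400x640 float32, m along the optical axis (not along the pixel's ray), 0 where there is no reading.
- calibration(name): a dict with "K" (3x3 intrinsics, pixels), "k1" (the pictures are not rectified: a ray, as slopes to the right and down, at radius r is drawn at 1 + k1 r^2 times it, then the intrinsics apply), "world_from_camera" (4x4, takes a point from camera to world coordinates). Camera axes: x right, y up, looking along -z (the intrinsics and any distortion apply to the point x, -y, -z); pixel columns grow to the right and rows downward; lengths in m; the calibration is good to about 2 mm. A picture is of the moment at which its call begins. calibration takes no time and is no camera call.
A pose or a line that the arm cannot do raises Unreachable and nothing moves.
- job_done(): hands the job in; it is judged then, once.
The state is a dict: "time_s": time; "joint_positions": joint angles; "qd": joint speeds; "effort": joint torques, N m; "position": TCP position; "ee_rot": TCP orientation; "ft_force": force on the tool from outside, world axes, zero at the start; "ft_torque": the same for the moment, N m; "opening": opening from 0.0 (shut) to 1.0 (fully open); "grip_force": force on a finger pad.
Only numpy, scipy, OpenCV 4.12 (cv2) and the standard library are available. Lean on these libraries where they do the work, as an engineer would, in place of code of your own. Each camera call takes 0.05 s, during which the arm holds its last target. There are 200 camera calls.

## Task

Get the soldered cell ready for a look at both faces. Use the spring tongs to lift the small brass weight off the cell and seat it upright in its empty pocket in the wooden block, stand the tongs back in their slot, then take the frame by its pull bar and swing it up on edge to its balance point, where it would fall neither way. Finish still gripping the bar and holding the frame still there; keep the robot's fingers off the weight and the cell, never let the frame go over to the other side, and leave the other things where they are.

Things in the scene. Friction and masses are not known exactly. Their poses are not given: they have to be found in the camera images.
- fixture: turn-over frame for a solar cell, fixed to the bench: grey base plate 132 x 290 x 10 mm with two aluminium bearing blocks in the middle and rubber-topped rests at both ends. Origin: centre of the underside; the hinge line runs along its x axis, through point hinge_mid. At the start the frame lies on the -y side and is swung over the middle towards +y
- hinge_mid (a point): middle of the hinge line, 40 mm above the bench; its x axis is the hinge line
- flap (a joint): angle of the swinging aluminium frame (120 mm along the hinge line, 8 mm thick, from 14 to 134 mm off the hinge line): 0 lying flat on the -y rests, 1.571 on edge, straight up, which is its balance point, 3.14 on the +y rests. Nearly free hinge, 0.33 kg: let go, it falls to whichever side it leans. Lifting takes about 2 N at the bar
- pull_mid (a point): middle of the pull bar, on its axis, 176 mm from the hinge line in the plane of the frame. The bar is U-shaped round steel, 10 mm thick, at the frame's free edge, parallel to the hinge line, 68 mm straight; 37 mm of clear space between bar and frame, 35 mm below it when the frame lies flat; it may turn between gripping fingers. Axes turn with the frame
- block: beech block fixed to the bench, 160 mm along x, 84 mm along y. Low part (x -75 to 35 mm, 20 mm high) with two round pockets 6 mm deep: the empty small one, 28 mm across, at x = -48 mm, and the large one, 36 mm across, at x = 0, holding the big weight. High part (x 35 to 85 mm, 45 mm high) with the tongs' slot. Origin: on the bench, at the large pocket's axis
- pocket (a point): centre of the floor of the empty small pocket, 14 mm above the bench; axes as the block
- slot (a point): centre of the floor of the tongs' slot, 8 mm above the bench; the slot is 21 mm along the block's x and 64 mm along its y, 37 mm deep; axes as the block
- tongs: steel spring tongs, 107 mm tall, 0.05 kg, standing tips down in the slot. Origin: between the tips, at their lower end; z runs up to the bend, y is the line along which the two arms close (arms 16 mm wide along x). Left alone the rubber-lined tips are 45 mm apart inside and 54 mm outside; the arms spring open by themselves
- tongs_grip (a point): point midway between the tongs' black finger pads (26 mm tall, 18 mm wide), 67 mm above the tips, 40 mm below the top. Pads are 41 mm apart outside when free; squeezed to 37 mm (about 4 N) the tips stay 34 mm apart; at about 33 mm they close on a 22 mm thing. 1 mm off the pads' width takes about 2.8 mm off the gap; 20 to 40 N at the pads gives 4 to 12 N at the tips
- weight_small: small round brass hold-down weight, 22 mm across and 20 mm tall with a knob on top, 0.05 kg, standing on the cell. Origin: centre of its underside
- weight_big: big round brass weight, 30 mm across and 26 mm tall, standing in the large pocket. Origin: centre of its underside. To be left alone
- flux_pen: green and white pen 136 mm long lying to the left. To be left alone
- side_cutters: side cutters with blue handles, 132 mm long, lying to the left. To be left alone
- green_tape: flat roll of green tape, 88 mm across, behind and right of the frame. To be left alone
- cell_mid (a point): centre of the upper face of the dark square solar cell (97 x 97 x 2 mm) clipped in the frame, 74 mm from the hinge line; in the lying frame 41 mm above the bench, 3 mm below the frame's upper face. Axes turn with the frame
There are look-alikes about, which are no part of the job. Several things have the shape of the tongs; the one meant has the colours described above.

How it is judged (in metres and radians):
On the way, in this order (a step that is already met when the one before it is completed fails the run):
1. the small weight hangs in the tongs, clear of the cell (height (world z) of weight_small above 0.056 m and contact force between tongs and weight_small above 0.3 N), for 0.2 s.
2. the small weight stands in its pocket (horizontal distance between weight_small and pocket below 0.006 m and z of weight_small in the frame of pocket below 0.003 m and angle between weight_small's own z axis and vertical below 0.15 rad and contact force between tongs and weight_small below 0.1 N), for 0.3 s.
3. the tongs stand in their slot, let go (horizontal distance between tongs and slot below 0.015 m and z of tongs in the frame of slot below 0.006 m and angle between tongs's own z axis and vertical below 0.25 rad and contact force between the fingers and tongs below 0.1 N), for 0.3 s.
At the end, for the whole second after the job is handed in: fingers grip the pull bar (over 1 N), frame still on edge within 0.07 rad of 1.571; small weight upright in its pocket (within 6 mm sideways, 3 mm of the floor); tongs standing in their slot (within 15 mm sideways, 6 mm of the floor, under 0.25 rad tilted) (value of joint flap between 1.5 and 1.64 rad and velocity of joint flap between -0.08 and 0.08 rad/s and contact force between the fingers and pull_bar above 1 N and horizontal distance between weight_small and pocket below 0.006 m and z of weight_small in the frame of pocket below 0.003 m and angle between weight_small's own z axis and vertical below 0.15 rad and horizontal distance between tongs and slot below 0.015 m and z of tongs in the frame of slot below 0.006 m and angle between tongs's own z axis and vertical below 0.25 rad); the arm keeps its last pose, push and grip.
It fails at once if the fingers touch the small weight (contact force between the fingers and weight_small above 0.3 N).
It fails at once if the fingers touch the cell (contact force between the fingers and cell above 0.3 N).
It fails at once if the frame goes over to the other side (value of joint flap above 2 rad).
It fails at once if another thing is disturbed (distance of any of flux_pen, side_cutters, green_tape from where it was at the start of the episode above 0.03 m or distance of weight_big from where it was at the start of the episode above 0.015 m).
It also fails if it takes over 56 s, if anything falls off the work surface, if the arm or the gripper's body presses on something with over 40 N, if the wrist force passes 120 N, or if a joint passes its speed limit or range.

## Working session

There is one attempt and no reset: what is moved stays moved. The work goes in short steps, each a Python script; the robot and the scene stay as the last script left them, time stands still between calls to the robot, and variables do not carry over. Pictures are saved under pics/ and viewed, at most 10 in all, crops included, and the job is handed in when it is done.

```bash
mkdir -p pics && cat > h.py <<'E'
from cell import *
import numpy as np, cv2
def snap(n,f):
    p,d=read_camera(n); cv2.imwrite('pics/'+f+'.png',p[:,:,::-1]); np.savez('pics/'+f,p=p,d=d); return p,d
def ray(n,uv):
    c=calibration(n);K=np.array(c['K'],float);T=np.array(c['world_from_camera'],float);k=c['k1']
    uv=np.atleast_2d(np.array(uv,float))
    a=(uv-[K[0,2],K[1,2]])/[K[0,0],K[1,1]]
    s=a.copy()
    for _ in range(30): s=a/(1+k*(s**2).sum(1,keepdims=True))
    d=np.c_[s[:,0],-s[:,1],-np.ones(len(s))]
    return T[:3,3],d@T[:3,:3].T
def onz(n,uv,z):
    o,d=ray(n,uv); return o+d*((z-o[2])/d[:,2:3])
def cloud(n,uv,dep):
    o,d=ray(n,uv); uv=np.atleast_2d(uv).astype(int); return o+d*dep[uv[:,1],uv[:,0]][:,None]
E
python3 - <<'E'
from h import *
for n in('scene','top'):
    snap(n,n); c=calibration(n); print(n,np.round(c['K'],1).tolist(),c['k1'],np.round(c['world_from_camera'],3).tolist())
s=sense();print(s['time_s'],s['ee_rot'],s['opening'],s['position'],s['ft_force'])
E
```

```text
scene [[411.7, 0.0, 328.1], [0.0, 411.7, 196.1], [0.0, 0.0, 1.0]] -0.00022356919755719737 [[0.828, 0.239, -0.507, -0.05], [-0.56, 0.381, -0.735, -0.817], [0.018, 0.893, 0.45, 0.582], [0.0, 0.0, 0.0, 1.0]]
top [[371.2, 0.0, 319.1], [0.0, 371.2, 199.0], [0.0, 0.0, 1.0]] -0.02855802222134374 [[0.007, 0.98, -0.198, 0.29], [-1.0, 0.006, -0.006, 0.02], [-0.004, 0.198, 0.98, 1.218], [0.0, 0.0, 0.0, 1.0]]
0.1 [-1.79910592e+02  4.44320117e-03  1.62074610e+02] 1.00011277084628 [0.19990316 0.61800089 0.2444438 ] [-0.94773107 -0.1620734  -0.54817299]
```

View pics/scene.png

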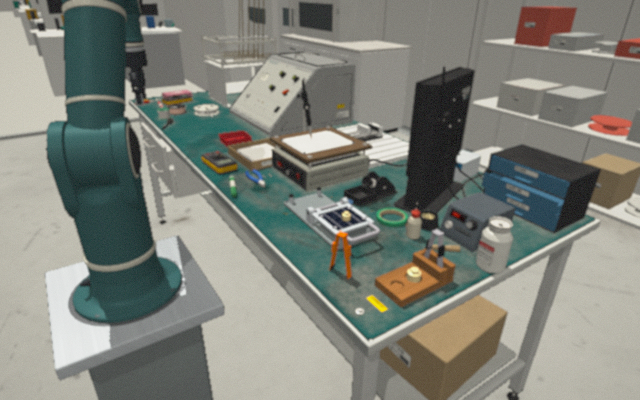

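View pics/top.png

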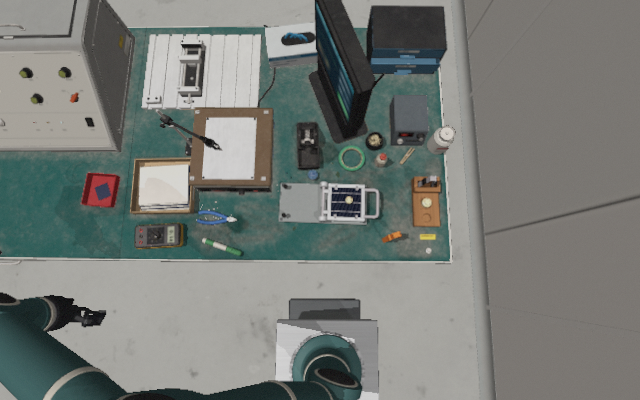

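```bash
python3 - <<'E'
import cv2,numpy as np
t=cv2.imread('pics/top.png')[165:265,270:460]; s=cv2.imread('pics/scene.png')[185:325,280:470]
cv2.imwrite('pics/tc.png',cv2.resize(t,None,fx=4.2,fy=4.2,interpolation=cv2.INTER_CUBIC)[:,:798]);cv2.imwrite('pics/sc.png',cv2.resize(s,None,fx=4.2,fy=4.2,interpolation=cv2.INTER_CUBIC)[:, :798])
E
```

```text
(no output)
```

View pics/tc.png

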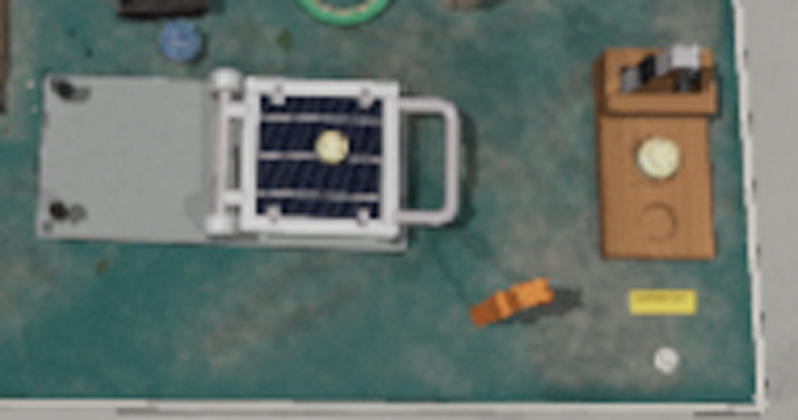

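View pics/sc.png

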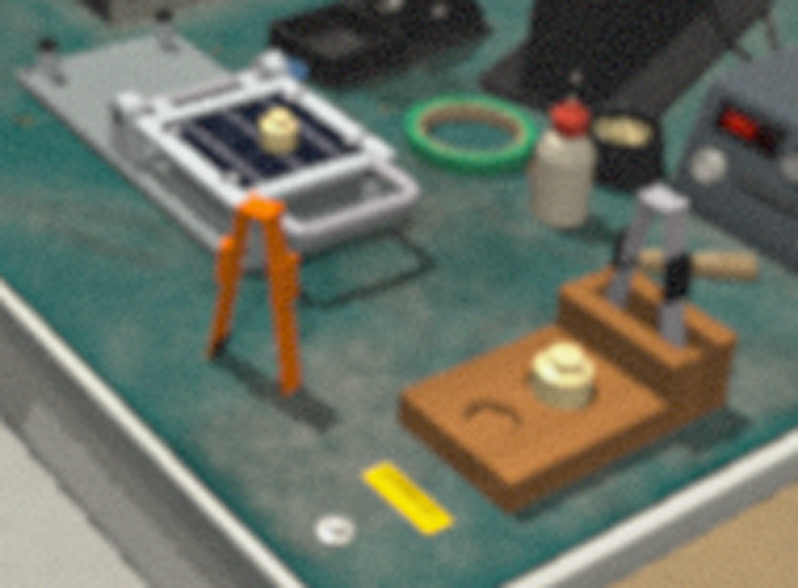

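```bash
cat >> h.py <<'E'
def grid(n,f,u0,u1,v0,v1):
    z=np.load('pics/'+f+'.npz'); U,V=np.meshgrid(np.arange(u0,u1),np.arange(v0,v1)); uv=np.c_[U.ravel(),V.ravel()]
    return uv,cloud(n,uv,z['d']),z['p'][uv[:,1],uv[:,0]],z['d'][uv[:,1],uv[:,0]]
def mask(rgb,*lohi):
    hsv=cv2.cvtColor(rgb[None],cv2.COLOR_RGB2HSV)[0]; return ((hsv>=lohi[0])&(hsv<=lohi[1])).all(1)
def rect(P):
    (c,s,a)=cv2.minAreaRect((P[:,:2]*1000).astype(np.float32)); return np.round(c,1),np.round(s,1),round(a,2)
E
python3 - <<'E'
from h import *
for n in('top','scene'):
    b=dict(top=(408,450,170,232),scene=(370,462,240,312))[n]
    f=dict(top=(335,385,180,222),scene=(270,390,190,262))[n]
    uv,P,c,d=grid(n,n,*b); wood=mask(c,(5,110,60),(18,255,255))
    for lo,hi in((.012,.028),(.037,.053)):
        k=wood&(P[:,2]>lo)&(P[:,2]<hi); print(n,'block',lo,k.sum(),np.median(P[k,2]).round(4),rect(P[k]))
    br=mask(c,(20,40,120),(35,200,255)); k=br&(P[:,2]>.02)
    print('brassbig',k.sum(),uv[k].mean(0),P[k].mean(0).round(4),P[k].max(0).round(3),P[k].min(0).round(3))
    uv,P,c,d=grid(n,n,*f); br=mask(c,(20,40,120),(35,200,255))&(P[:,2]>.035)
    print('brass small',br.sum(),uv[br].mean(0),P[br].mean(0).round(4),P[br].max(0).round(3),P[br].min(0).round(3))
    ce=mask(c,(105,60,0),(140,255,110))&(P[:,2]>.03)&(P[:,2]<.06); print('cell',ce.sum(),np.median(P[ce],0).round(4),rect(P[ce]))
    hi=mask(c,(0,0,130),(180,45,255))&(P[:,2]>.034)&(P[:,2]<.054);print('frame',hi.sum(),np.median(P[hi],0).round(4),rect(P[hi]))
    k=abs(P[:,2])<.004; print('table z',np.median(P[:,2][k]),(d==0).sum())
E
```

```text
top block 0.012 781 0.0191 (array([ 524.7, -322.3]), array([153. ,  86.2]), 0.36)
top block 0.037 196 0.044 (array([ 578.8, -321.9]), array([85.5, 50.2]), 89.91)
brassbig 55 [426.23636364 202.34545455] [ 0.5207 -0.3212  0.0349] [ 0.535 -0.309  0.043] [ 0.509 -0.335  0.025]
brass small 44 [348.63636364 199.52272727] [ 0.5248 -0.0677  0.0534] [ 0.539 -0.057  0.064] [ 0.513 -0.08   0.038]
cell 446 [ 0.5129 -0.0599  0.0405] (array([519.6, -63.2]), array([80.8, 91.8]), 87.27)
frame 483 [ 0.5087 -0.1084  0.0433] (array([516.9, -93. ]), array([140.7, 120.7]), 88.16)
table z -0.0004131909776903253 5
scene block 0.012 1376 0.0185 (array([ 524.1, -324.2]), array([ 88.2, 157.5]), 89.41)
scene block 0.037 385 0.0428 (array([ 582.5, -324.4]), array([85.5, 53. ]), 88.86)
brassbig 145 [413.32413793 274.07586207] [ 0.5112 -0.3343  0.039 ] [ 0.592 -0.308  0.582] [-0.05  -0.817  0.02 ]
brass small 73 [345.83561644 215.46575342] [ 0.5267 -0.0657  0.0495] [ 0.557 -0.028  0.06 ] [ 0.514 -0.08   0.038]
cell 138 [ 0.5083 -0.0598  0.0398] (array([523.1, -56.4]), array([77.5, 83.4]), 86.44)
frame 808 [ 0.5173 -0.0562  0.0425] (array([517.6, -70.6]), array([194.2, 126.4]), 87.3)
table z -0.0010784003680825438 53
```

```bash
python3 - <<'E'
from h import *
for n in('top','scene'):
    b=dict(top=(408,450,165,200),scene=(415,462,220,280))[n]
    uv,P,c,d=grid(n,n,*b)
    k=(P[:,2]>.055)&(P[:,2]<.13)&(abs(P[:,0]-.58)<.04)&(abs(P[:,1]+.323)<.045)&(d>0)
    for lo,hi in((.05,.065),(.065,.09),(.09,.108),(.108,.12)):
        q=k&(P[:,2]>lo)&(P[:,2]<hi)
        if q.sum()>2: print(n,'tongs',lo,q.sum(),P[q].mean(0).round(4),P[q].min(0).round(4),P[q].max(0).round(4),rect(P[q]))
    f=dict(top=(268,395,175,235),scene=(260,400,180,270))[n]
    uv,P,c,d=grid(n,n,*f); g=mask(c,(0,0,60),(180,75,255))
    k=(P[:,2]>.006)&(P[:,2]<.015)&g&(P[:,0]>.43)&(P[:,0]<.6)&(P[:,1]<.13); print(n,'base',k.sum(),rect(P[k]))
    # frame slab top incl cell; and bar
    m=(P[:,2]>.033)&(P[:,2]<.055)&(P[:,0]>.43)&(P[:,0]<.6)&(P[:,1]<.02)
    bar=m&(P[:,1]<-.150); print('bar',bar.sum(),P[bar].mean(0).round(4),P[bar].min(0).round(4),P[bar].max(0).round(4))
    for x in np.arange(-.03,.04,.02):
        q=bar&(abs(P[:,0]-.517-x)<.008)&(P[:,1]<-.155); print(' ',x,q.sum(),P[q].mean(0).round(4) if q.any() else '')
    fr=m&(P[:,1]>-.16)
    for y in np.arange(-.13,.02,.02):
        q=m&(abs(P[:,1]-y)<.006)
        if q.any(): print('   y',y.round(3),P[q,0].min().round(4),P[q,0].max().round(4))
uv,P,c,d=grid('top','top',0,640,0,290)
k=(P[:,2]>.15)&(np.hypot(P[:,0],P[:,1])<.8)&(P[:,0]>.25)&(P[:,1]<.55)&(d>0)
H,xe,ye=np.histogram2d(P[k,0],P[k,1],bins=(np.arange(.25,.85,.1),np.arange(-.5,.6,.1))); print(H.astype(int)); print(P[k,2].max())
E
```

```text
top tongs 0.05 3 [ 0.5741 -0.3133  0.0627] [ 0.5715 -0.3372  0.0601] [ 0.5783 -0.2995  0.0649] (array([ 572.4, -317.9]), array([38.3,  5.1]), 79.76)
top tongs 0.065 45 [ 0.5784 -0.3138  0.08  ] [ 0.571  -0.3413  0.0657] [ 0.5892 -0.2985  0.0899] (array([ 579. , -319.6]), array([42.5, 18.2]), 86.51)
top tongs 0.09 15 [ 0.5808 -0.3106  0.0971] [ 0.5729 -0.3305  0.0901] [ 0.5877 -0.3022  0.1054] (array([ 577.3, -314.2]), array([31.6, 11.7]), 54.85)
top tongs 0.108 42 [ 0.5801 -0.3202  0.1135] [ 0.5713 -0.3297  0.1098] [ 0.5888 -0.3104  0.1173] (array([ 580.1, -319.9]), array([19.3, 17.4]), 88.96)
top base 1407 (array([519.4, -22.8]), array([305.5, 145.7]), 89.24)
bar 102 [ 0.5149 -0.1607  0.0428] [ 0.4673 -0.1673  0.0339] [ 0.5624 -0.1509  0.0486]
  -0.03 19 [ 0.4867 -0.161   0.0419]
  -0.009999999999999998 19 [ 0.506  -0.1615  0.0425]
  0.010000000000000002 13 [ 0.527  -0.1634  0.0427]
  0.03 14 [ 0.5469 -0.1627  0.0428]
   y -0.13 0.4666 0.5626
   y -0.11 0.457 0.5759
   y -0.09 0.4567 0.5756
   y -0.07 0.4578 0.5758
   y -0.05 0.4598 0.5758
   y -0.03 0.4596 0.5787
   y -0.01 0.4593 
[... 709 characters left out ...]
87.74)
bar 145 [ 0.513  -0.1622  0.0413] [ 0.4704 -0.1687  0.0342] [ 0.5659 -0.1502  0.0453]
  -0.03 24 [ 0.4863 -0.1632  0.0405]
  -0.009999999999999998 21 [ 0.5059 -0.1642  0.0415]
  0.010000000000000002 22 [ 0.528  -0.1636  0.0409]
  0.03 20 [ 0.5459 -0.1648  0.0418]
   y -0.13 0.5574 0.5643
   y -0.11 0.4583 0.5783
   y -0.09 0.4594 0.5776
   y -0.07 0.46 0.5791
   y -0.05 0.459 0.5783
   y -0.03 0.4607 0.5796
   y -0.01 0.46 0.5812
   y 0.01 0.4593 0.5859
[[  0   0   0   0   0   0   0   0   0   0]
 [  0   0   0   0   0   0   0   0   0   0]
 [  0   0   0   0   0   0   0   0   0   0]
 [  0   0   0   0   0   0   0   0 126   0]
 [  0   0   0  49 668   0   0   0  62  14]]
0.42128232577695346
```

```bash
python3 - <<'E'
from h import *
for u,v in((324,184.5),(323,216)): print(onz('top',(u,v),.048).round(4))
O=[180,0,-0.5]
q=ik([.42,0,.35],O); print(np.round(q,1) if q is not None else None)
goto([.40,.35,.35],O); goto([.42,-.1,.35],O); grip(.7)
goto([.581,-.322,.2],O)
q=ik([.4725,-.323,.08],O); print(np.round(q,1))
hit=servo_line([.581,-.3225,.070],velocity=.12,force_limit=8)
s=sense(); print(hit,s['time_s'],s['position'],s['ee_rot'],s['opening'],s['ft_force'].round(1) if hasattr(s['ft_force'],'round') else s['ft_force'])
if not hit:
  for o in(.55,.5,.47,.45,.43,.42):
    grip(o); s=sense(); print(o,round(s['opening'],4),s['grip_force'],np.round(s['ft_force'],1),s['time_s'])
E
```

```text
[[0.5751 0.0112 0.048 ]]
[[0.4719 0.014  0.048 ]]
[-48.9  -6.1  42.1 116.3   4.4  68.4 -99.1]
[ -2.7  39.5  45.3 111.5 -39.3  45.7 -25.4]
False 6.45 [ 0.58150919 -0.32294206  0.07091332] [ 1.79955960e+02 -8.08247634e-02 -5.02462411e-01] 0.7008524089696497 [-0.7 -0.4  0.2]
0.55 0.5496 0.0 [ 0.4 -0.5  0.2] 6.7333
0.5 0.4974 3.205357500119135 [-0.3  1.1  3.3] 6.9583
0.47 0.4718 4.9493164774321485 [-0.  -0.8  5. ] 7.175
0.45 0.4529 6.54121533036232 [-0.5  1.1  6.5] 7.3917
0.43 0.4306 6.398108527064323 [-1.2  0.4  7.4] 7.6083
0.42 0.4159 4.2570412158966064 [0.3 0.2 6.3] 7.825
```

```bash
python3 - <<'E'
from h import *
O=[180,0,-0.5]
print(servo_line([.5815,-.323,.2],velocity=.15)); s=sense(); print(s['opening'],s['grip_force'],np.round(s['ft_force'],2),s['position'])
goto([.527,-.20,.22],O)
p,d=snap('scene','lift'); s=sense(); print(s['time_s'],s['position'])
# project expected tips
c=calibration('scene');K=np.array(c['K']);T=np.linalg.inv(c['world_from_camera'])
X=np.array(s['position']); 
for dz in(0,-.0629):
    q=T@np.r_[X+[0,0,dz],1]; print(K[0,2]+K[0,0]*q[0]/-q[2],K[1,2]-K[1,1]*q[1]/-q[2])
u,v=int(K[0,2]+K[0,0]*q[0]/-q[2]),int(K[1,2]-K[1,1]*q[1]/-q[2])
cv2.imwrite('pics/liftc.png',cv2.resize(p[v-70:v+30,u-60:u+60,::-1],None,fx=5,fy=5,interpolation=cv2.INTER_CUBIC)); print(u,v)
E
```

```text
False
0.4199509372714341 5.4019032418727875 [ 0.51 -0.4  -1.09] [ 0.58104038 -0.32242137  0.1988807 ]
9.4917 [ 0.52717107 -0.20034244  0.21985024]
384.938164253233 173.50158648788465
382.7339046025217 198.85290326848687
382 198
```

View pics/liftc.png

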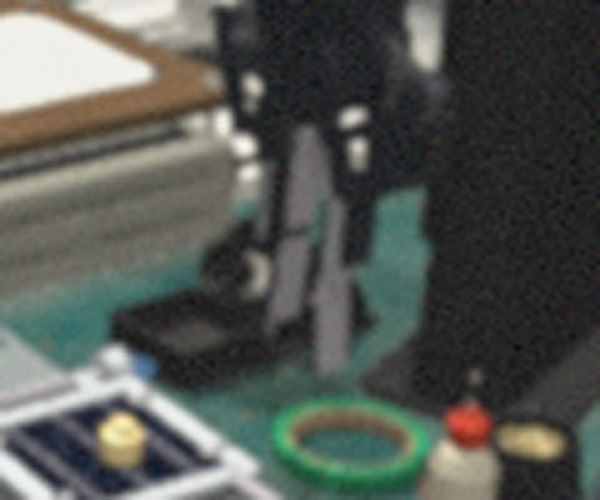

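```bash
python3 - <<'E'
from h import *
W=[]
for n,f in(('top',(335,365,185,212)),('scene',(330,362,200,230))):
    uv,P,c,d=grid(n,n,*f); m=mask(c,(18,45,110),(36,255,255))
    im=np.zeros((400,640),np.uint8); im[uv[m][:,1],uv[m][:,0]]=1
    k,l,st,ce=cv2.connectedComponentsWithStats(im); j=1+st[1:,4].argmax(); print(n,st[j],ce[j]); W.append(ray(n,ce[j]))
    print(onz(n,ce[j],.051).round(4))
(o1,d1),(o2,d2)=W; A=np.c_[d1[0],-d2[0]]; t=np.linalg.lstsq(A,o2-o1,rcond=None)[0]; print(o1+t[0]*d1[0],o2+t[1]*d2[0])
# pocket: dark crescent / block from scene
E
```

```text
top [345 196   8   8  41] [348.7804878  199.31707317]
[[ 0.526  -0.0684  0.051 ]]
scene [341 210  10  12  83] [345.80722892 215.3373494 ]
[[ 0.5254 -0.0673  0.051 ]]
[ 0.52584461 -0.0683471   0.05158204] [ 0.52500774 -0.06785181  0.05137541]
```

```bash
python3 - <<'E'
from h import *
O=[180,0,-0.5]
goto([.5257,-.068,.20],O)
hit=servo_line([.5257,-.068,.1112],velocity=.08,force_limit=4)
s=sense(); print(hit,s['time_s'],s['position'],np.round(s['ft_force'],1))
if not hit:
  for o in(.40,.39,.38,.37,.36,.35,.34,.33):
    grip(o); s=sense(); print(o,round(s['opening'],4),round(s['grip_force'],2),np.round(s['ft_force'],1),s['time_s'])
    if s['grip_force']>28: break
E
```

```text
False 11.3417 [ 0.52608039 -0.06806732  0.11165187] [ 0.1 -0.6  0.2]
0.4 0.4019 11.12 [ 0.2  0.1 -1.1] 11.5583
0.39 0.3923 13.38 [-0.8  0.5  0.7] 11.775
0.38 0.3884 29.57 [ 0.2 -0.2  1.9] 11.9917
```

```bash
python3 - <<'E'
from h import *
O=[180,0,-0.5]
servo_line([.5257,-.068,.215],velocity=.1); wait(.2)
s=sense(); print(s['time_s'],s['position'],s['opening'],s['grip_force'],np.round(s['ft_force'],2))
p,d=snap('scene','up'); snap('top','upt')
c=calibration('scene');K=np.array(c['K']);T=np.linalg.inv(c['world_from_camera'])
q=T@np.r_[np.array(s['position'])+[0,0,-.0629],1]; u,v=int(K[0,2]+K[0,0]*q[0]/-q[2]),int(K[1,2]-K[1,1]*q[1]/-q[2]); print(u,v)
cv2.imwrite('pics/upc.png',cv2.resize(p[v-60:v+50,u-60:u+60,::-1],None,fx=5,fy=5,interpolation=cv2.INTER_CUBIC))
uv,P,cc,dd=grid('scene','up',u-20,u+20,v-20,v+20); m=mask(cc,(18,45,110),(36,255,255))
print(m.sum(),uv[m].mean(0),uv[m].min(0),uv[m].max(0)); 
for z in (.150,.154): print(onz('scene',uv[m].mean(0),z))
E
```

```text
13.3833 [ 0.52542583 -0.06808073  0.21455535] 0.3870142219577166 29.568553268909454 [-0.02  0.   -1.78]
347 180
58 [345.87931034 180.06896552] [342 175] [350 185]
[[ 0.52608438 -0.0605217   0.15      ]]
[[ 0.52075338 -0.06753082  0.154     ]]
```

View pics/upc.png

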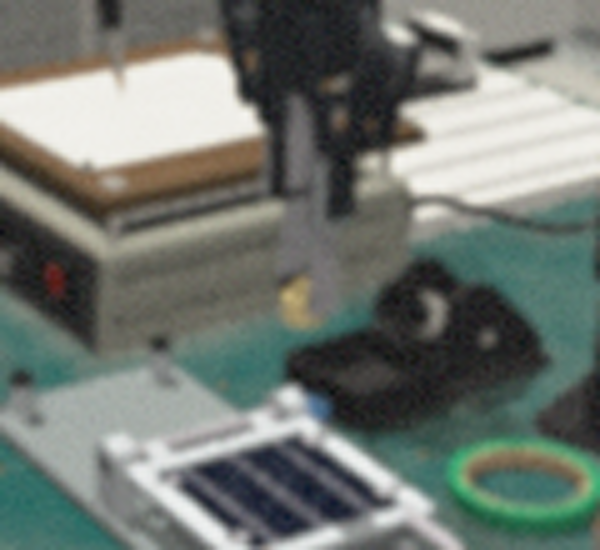

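```bash
python3 - <<'E'
from h import *
W=[]
for n,f in(('top',(415,440,192,212)),('scene',(400,428,262,286))):
    uv,P,c,d=grid(n,n,*f); m=mask(c,(18,45,110),(36,255,255))
    im=np.zeros((400,640),np.uint8); im[uv[m][:,1],uv[m][:,0]]=1
    k,l,st,ce=cv2.connectedComponentsWithStats(im); j=1+st[1:,4].argmax(); print(n,st[j],ce[j],onz(n,ce[j],.028).round(4)); W.append(ray(n,ce[j]))
(o1,d1),(o2,d2)=W; t=np.linalg.lstsq(np.c_[d1[0],-d2[0]],o2-o1,rcond=None)[0]; print(o1+t[0]*d1[0],o2+t[1]*d2[0])
print('pocket rim top',onz('top',(426.4,217.9),.02),'scene rim',onz('scene',(280+493/4.2,185+416/4.2),.018))
for n in('top','scene'):
    b=dict(top=(408,450,170,232),scene=(370,462,240,312))[n]
    uv,P,c,d=grid(n,n,*b); w=mask(c,(5,110,60),(18,255,255))&(abs(P[:,2]-.019)<.003)&(P[:,0]<.55)
    Q=P[w]; print(n,rect(Q),[ (round(np.percentile(Q[:,i],1)*1e3,1),round(np.percentile(Q[:,i],99)*1e3,1)) for i in(0,1)])
    v=Q[(Q[:,0]>.46)&(Q[:,0]<.54)]
# crop of pocket, view via darkness in top
z=np.load('pics/top.npz')['p']; print(z[210:226,418:436].sum(2))
E
```

```text
top [421 198  11  10  58] [426.5        202.22413793] [[ 0.5225 -0.3241  0.028 ]]
scene [407 267  14  15 178] [413.66853933 274.14044944] [[ 0.521  -0.3255  0.028 ]]
[ 0.52270229 -0.32450481  0.02675003] [ 0.52239037 -0.32428363  0.02662516]
pocket rim top [[ 0.47191572 -0.32352394  0.02      ]] scene rim [[ 0.47699142 -0.32256562  0.018     ]]
top (array([ 498.7, -322.2]), array([100.7,  85.4]), 0.17) [(np.float64(448.5), np.float64(548.7)), (np.float64(-364.3), np.float64(-279.9))]
scene (array([ 497.7, -324.7]), array([104.4,  86.7]), 1.34) [(np.float64(447.7), np.float64(548.8)), (np.float64(-366.2), np.float64(-282.4))]
[[342 356 359 360 362 375 377 370 370 368 372 368 355 368 355 351 365 375]
 [346 355 359 355 364 367 372 372 367 363 368 362 350 361 357 354 361 372]
 [344 355 357 359 363 373 377 366 359 359 368 365 351 366 358 352 366 372]
 [349 347 360 359 363 358 343 319 301 299 324 351 351 362 356 355 360 373]
 [349 353 360 356 362 330 312 312 312 307 292 293 331 357 359 355 360 372]
 [346 349 365 359 355 331 350 368 368 366 329 273 317 353 360 353 357 376]
 [346 353 359 354 348 365 374 365 373 371 356 313 294 341 354 355 359 368]
 [343 347 357 346 346 370 372 363 371 366 362 336 276 327 353 348 360 375]
 [342 354 359 351 354 361 362 365 372 371 367 358 296 326 358 357 356 372]
 [344 352 358 357 355 367 366 361 369 375 363 354 307 333 359 356 361 371]
 [346 352 358 364 368 363 360 367 369 372 352 321 319 350 365 352 361 375]
 [346 356 358 356 364 360 349 336 338 348 340 325 340 362 360 358 363 371]
 [355 354 355 360 359 358 359 343 349 343 354 361 361 359 365 355 359 375]
 [358 354 358 358 361 362 376 380 371 366 367 370 360 361 356 357 357 371]
 [356 353 355 362 360 366 369 379 377 364 375 373 366 360 368 352 352 370]
 [311 310 318 319 323 326 325 349 353 344 345 351 341 337 341 334 338 348]]
```

```bash
python3 - <<'E'
from h import *
O=[180,0,-0.3]
p=[.4737,-.3235]
goto(p+[.20],O); servo_line(p+[.105],velocity=.12); wait(.1)
s=sense(); print(s['position'],np.round(s['ft_force'],2))
hit=servo_line(p+[.0838],velocity=.03,force_limit=3)
s=sense(); print(hit,s['time_s'],s['position'],s['opening'],s['grip_force'],np.round(s['ft_force'],2))
E
```

```text
[ 0.47421993 -0.32391009  0.10587415] [ 1.   -0.79 -1.24]
True 16.2083 [ 0.47338199 -0.32328576  0.08403968] 0.3883435023408033 30.228638648986816 [ 0.08 -0.12  3.58]
```

```bash
python3 - <<'E'
from h import *
for o in(.40,.42,.435):
    grip(o); s=sense(); print(o,round(s['opening'],4),round(s['grip_force'],2),np.round(s['ft_force'],2))
wait(.4)
servo_line([.4737,-.3235,.20],velocity=.08)
s=sense(); print(s['time_s'],s['position'],s['opening'],s['grip_force'],np.round(s['ft_force'],2))
p,d=snap('scene','pl'); snap('top','plt')
cv2.imwrite('pics/plc.png',cv2.resize(p[180:310,340:470,::-1],None,fx=4.5,fy=4.5,interpolation=cv2.INTER_CUBIC))
uv,P,c,d=grid('scene','pl',380,407,272,296); m=mask(c,(18,45,110),(36,255,255)); print(m.sum(),uv[m].mean(0),onz('scene',uv[m].mean(0),.024),np.percentile(P[m,2],95))
E
```

```text
0.4 0.4017 11.63 [ 0.89  0.29 -0.49]
0.42 0.4178 5.47 [-0.37  0.36 -1.18]
0.435 0.4351 4.53 [ 0.22  0.44 -1.07]
18.8583 [ 0.47347239 -0.32331478  0.19953415] 0.4351582834163934 4.530561938881874 [ 0.01 -1.29 -0.92]
106 [395.98113208 282.28301887] [[ 0.47290863 -0.32180388  0.024     ]] 0.03300655865125218
```

View pics/plc.png

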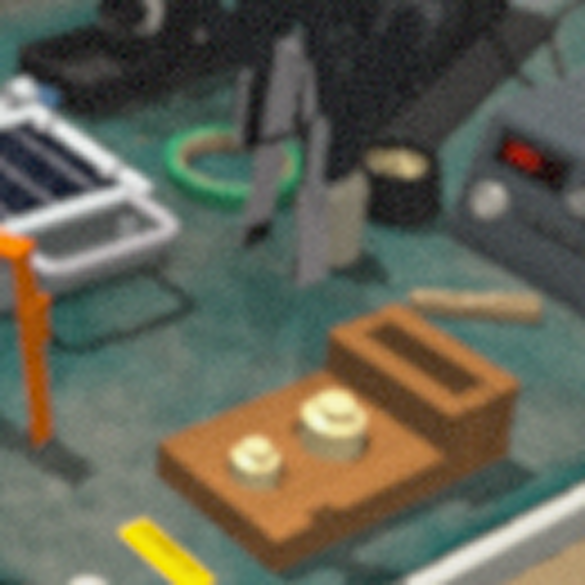

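```bash
python3 - <<'E'
from h import *
print('slot centre',onz('scene',(434.9,259.3),.045))
O=[180,0,-0.5]; p=[.5812,-.3228]
goto(p+[.20],O); servo_line(p+[.125],velocity=.12); wait(.1)
s=sense(); print(s['position'],np.round(s['ft_force'],2))
hit=servo_line(p+[.0695],velocity=.05,force_limit=3)
s=sense(); print(hit,s['time_s'],s['position'],s['opening'],np.round(s['ft_force'],2))
E
```

```text
slot centre [[ 0.58223328 -0.32746027  0.045     ]]
[ 0.58165737 -0.32332572  0.12608153] [ 0.32 -0.24 -0.65]
True 21.3583 [ 0.58092781 -0.32262404  0.07052969] 0.4359019569163317 [-0.23  0.13  4.92]
```

```bash
python3 - <<'E'
from h import *
for n,b in(('top',(375,412,215,250)),('scene',(320,360,225,285))):
    uv,P,c,d=grid(n,n,*b); m=mask(c,(5,170,120),(16,255,255))&(P[:,2]>.06); print(n,m.sum(),P[m].min(0).round(3),P[m].max(0).round(3))
servo_line([.5812,-.3228,.0722],velocity=.1)
grip(.75); s=sense(); print(s['opening'],s['grip_force'],np.round(s['ft_force'],2))
servo_line([.5812,-.3228,.21],velocity=.15); wait(.1)
snap('scene','tg'); uv,P,c,d=grid('scene','tg',415,462,215,280)
k=(P[:,2]>.055)&(P[:,2]<.13)&(abs(P[:,0]-.58)<.04)&(abs(P[:,1]+.323)<.045)&(d>0)
for lo,hi in((.05,.065),(.065,.09),(.09,.108),(.108,.122)):
    q=k&(P[:,2]>lo)&(P[:,2]<hi); print(lo,q.sum(),P[q].min(0).round(4),P[q].max(0).round(4))
s=sense(); print(s['time_s'])
y=np.deg2rad(-1.7); H=np.array([.5207,.0127,.04]); yv=np.array([-np.sin(y),np.cos(y),0])
for a in(0,90):
    t=np.deg2rad(a); B=H+.176*(-np.cos(t)*yv+np.sin(t)*np.array([0,0,1])); print(a,B,ik(B+[0,0,-.004],[180,0,-1.7]))
E
```

```text
top 51 [ 0.397 -0.223  0.06 ] [ 0.415 -0.185  0.11 ]
scene 177 [ 0.395 -0.229  0.06 ] [ 0.424 -0.19   0.107]
0.7539703509297885 0.0 [0.39 0.67 0.  ]
0.05 37 [ 0.5729 -0.3442  0.0551] [ 0.592  -0.3029  0.0649]
0.065 146 [ 0.5719 -0.3441  0.0651] [ 0.5903 -0.3026  0.0899]
0.09 64 [ 0.5735 -0.336   0.0906] [ 0.5912 -0.3099  0.1078]
0.108 56 [ 0.5731 -0.3341  0.1084] [ 0.5916 -0.313   0.1157]
23.2
0 [ 0.51547874 -0.16322254  0.04      ] [-18.39738554  41.28600405  42.39579305 116.35114477 -44.22663387
  39.62975356 -38.78787249]
90 [0.5207 0.0127 0.216 ] [-52.22931307  25.07669288  60.02913768 114.40257639 -26.47048794
  55.45753624 -70.64715691]
```

```bash
python3 - <<'E'
from h import *
O=[180,0,-1.7]
goto([.5155,-.1632,.16],O); grip(.32)
hit=servo_line([.5155,-.1632,.0355],velocity=.08,force_limit=6)
s=sense(); print(hit,s['time_s'],s['position'],s['opening'],np.round(s['ft_force'],2))
if not hit:
    grip(0); s=sense(); print(s['opening'],s['grip_force'],s['position'],np.round(s['ft_force'],2))
E
```

```text
False 26.1 [ 0.51580863 -0.16325305  0.03590646] 0.3192078383725682 [ 0.38 -1.34  0.24]
0.09617090035950929 58.505144119262695 [ 0.51581549 -0.16134359  0.03591148] [-1.6   3.88  4.91]
```

```bash
python3 - <<'E'
from h import *
y=np.deg2rad(-1.7); yv=np.array([-np.sin(y),np.cos(y),0]); B0=np.array([.5157,-.1614,.0355]); H=B0+.176*yv; print(H)
for a in np.arange(7.5,90.1,7.5):
    t=np.deg2rad(a); B=H+.176*(-np.cos(t)*yv+np.sin(t)*np.array([0,0,1]))
    servo_line(B,velocity=.06)
    s=sense(); f=np.array(s['ft_force']); print(a,(np.array(s['position'])-B).round(4),f.round(1),round(s['grip_force'],1),round(s['time_s'],1))
    if np.linalg.norm(f)>25: print('stop');break
E
```

```text
[0.52092126 0.01452254 0.0355    ]
7.5 [ 0.0001 -0.0001  0.0002] [ 0.9  1.7 -5.3] 58.3 26.9
15.0 [ 0.0001 -0.0002  0.0005] [ 0.9  0.1 -2. ] 58.4 27.5
22.5 [ 0.0001 -0.0006  0.0005] [ 0.1 -4.4 -0.5] 58.5 28.0
30.0 [ 0.     -0.0011  0.0005] [ 0.2 -6.1  1.2] 58.5 28.5
37.5 [ 0.0001 -0.0017  0.0007] [ 0.7 -7.4  2.5] 58.5 29.1
45.0 [ 0.0001 -0.0025  0.0009] [-1.2 -8.   5.2] 58.6 29.6
52.5 [ 0.0001 -0.0034  0.0013] [-1.8 -9.5  7.4] 58.7 30.1
60.0 [ 0.0001 -0.0043  0.0018] [ -3.5 -11.2  12.8] 58.8 30.7
67.5 [ 0.0003 -0.0037  0.0025] [-5.2 -9.7 20.5] 62.0 31.2
75.0 [ 0.0003 -0.0025  0.0027] [-7.4 -6.9 25.4] 63.4 31.7
stop
```

```bash
python3 - <<'E'
from h import *
y=np.deg2rad(-1.7); yv=np.array([-np.sin(y),np.cos(y),0]); H=np.array([.5212,.01452,.0392])
for a in (75,82.5,90):
    t=np.deg2rad(a); B=H+.176*(-np.cos(t)*yv+np.sin(t)*np.array([0,0,1]))
    servo_line(B,velocity=.04); wait(.2)
    s=sense(); f=np.array(s['ft_force']); print(a,(np.array(s['position'])-B).round(4),f.round(1),round(s['grip_force'],1),round(s['time_s'],1))
print(s['position'],s['ee_rot'])
snap('scene','end');p,d=snap('top','endt')
cv2.imwrite('pics/endc.png',cv2.resize(cv2.imread('pics/end.png')[120:300,260:460],None,fx=3.3,fy=3.3,interpolation=cv2.INTER_CUBIC))
for n,f,b in(('top','endt',(290,380,170,235)),('scene','end',(280,400,150,260))):
    uv,P,c,d=grid(n,f,*b)
    k=(abs(P[:,0]-.52)<.058)&(abs(P[:,1]-.014)<.04)&(P[:,2]>.055)&(P[:,2]<.172)&(d>0)
    Q=P[k]
    if k.sum()>20:
        u=Q@yv; g=np.polyfit(Q[:,2],u,1); r=u-np.polyval(g,Q[:,2]); j=abs(r)<.006; g=np.polyfit(Q[j,2],u[j],1); print(n,k.sum(),j.sum(),'tilt rad',g[0],u.min(),u.max(), 'at hinge z',np.polyval(g,.04)-H@yv)
E
```

```text
75 [ 0.      0.0002 -0.    ] [ 0.6 -0.6  1.8] 61.5 32.2
82.5 [0.0001 0.0009 0.0006] [-0.7 -2.5  7.9] 61.3 33.1
90 [ 0.     -0.     -0.0001] [ 2.2  0.1 -0.2] 61.8 34.0
[0.5212209  0.01447958 0.21511178] [-1.79993631e+02 -3.55256713e-03 -1.71995184e+00]
scene 1452 1447 tilt rad -0.0056368237674293015 0.019356661081996938 0.03468757586159259 at hinge z -0.0012431358799806953
```

View pics/endc.png

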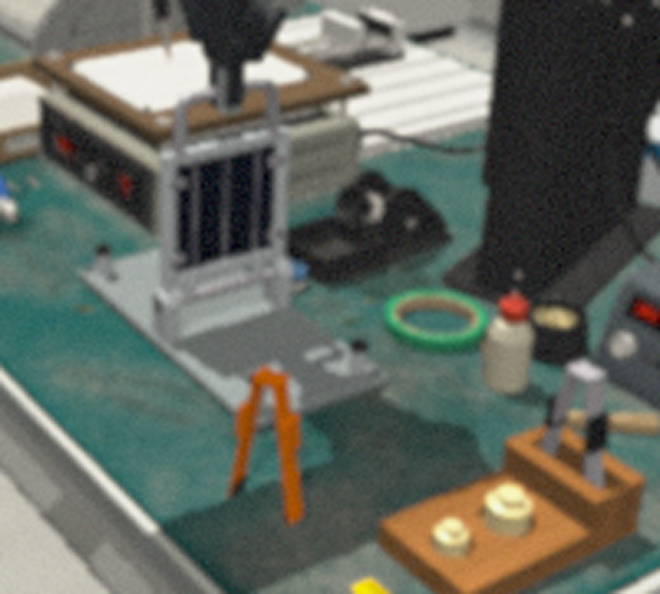

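```bash
python3 -c "
from h import *
wait(.5); s=sense(); print(s['time_s'],np.abs(s['qd']).max(),s['grip_force']); print(job_done())"
```

```text
34.6417 0.13819522691071653 61.70405030250549
the job is handed in; nothing more can be done
None
```

I handed the job in at 34.6 s. The small weight is upright in its pocket, the tongs are back in their slot, and the gripper is holding the frame still by its bar at about 1.565 rad (camera estimate). No pass or fail result was returned.

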